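Roll the pressure roller to the stop line of the laminating plate

ROBOT

A 6-joint arm with a two-finger parallel gripper is mounted at the origin on the work surface. World frame = base frame: x ahead of the robot, y to its left, z up, the work surface at z = 0. Lengths are in m, angles in rad, forces in N, time in s.
With the tool pointing down it reaches from about 0.375 to 0.925 m from the base axis. Payload 5.7 kg.
Tool frame: the origin (TCP) lies midway between the tips of the shut fingers; the grasp point (between the pads) lies 19 mm behind it; z points along the fingers, y is the direction in which the jaws open and shut (so a half turn about z gives the same grasp; the last joint's range is limited). The gripper opens to 85 mm and grips with 20 to 120 N. Pads are 22 mm wide; open, the fingers measure 114 mm over their backs; the gripper's body (76 mm by 85 mm) begins 54 mm behind the grasp point. The pads swing forward as they close: fully open they stand 13 mm farther back than shut.
Start: joints at [-1.422, 0.359, 1.51, -0, 1.272, -0.115], TCP at [0.156, -0.579, 0.231] pointing down, gripper open.
Joint ranges: [-2.97, 2.97], [-1.01, 2.36], [0.21, 2.38], [-0.96, 4.11], [0.2, 2.71], [-2.98, 2.98]. Speed limits (rad/s): [2.39, 2.39, 3.14, 3.14, 3.14, 3.14].

INTERFACE

Orientations are given as a rotation vector (axis times angle).
In Python, from plant import monitor, viewer, job gives the robot as it stands.
- The arm moves only by the shell command python3 -m pendant 'ROWS' [OPENING] [FORCE]. ROWS is JSON, a list of rows, each a list of 6 numbers: the shift along the tool's x, y, z normalised to -1 to 1, where 1 is 0.5 m, then the turn, a rotation vector about the tool's x, y, z normalised to -1 to 1, where 1 is pi/2 rad. A call has exactly 8 rows; each row shifts and turns the commanded pose from where the row before left it, along the tool's axes as they then stand; what a row does not reach is not made up. A row lasts 1/10 s, in which the tool goes at most 50 mm and 8.59 degrees, less where a joint would pass 70% of its speed; a pose out of reach is approached as far as the arm can. A call with a number of a shift or a turn outside -1 to 1 is refused whole. A call with a gripper value outside its range is refused whole. OPENING is the opening in per cent of the stroke, from 0 (shut) to 100 (fully open), set as the call begins (- or left out, the last holds). The fingers move at their own pace and stop on an object; FORCE is the grip in N (left out, the last holds). Time passes only in rows, so rows that do not move let the fingers close, or fill a call up. It gives the time, the measured TCP pose, the force and the opening at its end, in the units of the state.
- monitor.sense(): the state, without advancing time (a new reading comes with each control period).
- viewer.capture(name): name is "scene" or "top" or "wrist"; returns the picture (480x640x3 uint8, red, green, blue); there is no depth.
- viewer.camera_model(name): a dict with "intrinsics" (3x3 intrinsics, pixels), "rvec" (rotation vector, rad) and "tvec" (3), from world to camera coordinates, as OpenCV has them. Camera axes: x right, y down, z forward; pixel columns grow to the right and rows downward; lengths in m; the calibration is good to about 2 mm. The wrist camera is an equidistant fisheye: a pixel r from the principal point sees the ray r / f radians off the axis. A picture is of the moment at which its call begins: read the wrist's pose just before it. camera_model takes no time and is no camera call; for the wrist camera it gives the pose at the moment of the call.
- job.sign_off(): hands the job in, once; it reports no verdict.
The state is a dict: "clock": time; "joint_positions": joint angles; "qvel": joint speeds; "effort": joint torques, N m; "eef_pos": TCP position; "tcp_rot": TCP orientation; "contact_force": force on the tool from outside, world axes, zero at the start; "torque": the same for the moment, N m; "grip_width": finger opening in m.
Only numpy, scipy, OpenCV 4.12 (cv2) and the standard library are available. Lean on these libraries where they do the work, as an engineer would, in place of code of your own. Each camera call takes 0.05 s, during which the arm holds its last target.

TASK

At the screen-repair bench, a thick rubber-covered roller lies across the white display panel on the laminating plate, ready to press the panel down. Roll it along the panel, turning it by stroking its top and neither dragging it nor lifting it off, until it rests squarely over the black stop line between the two steel clips, and leave it there at rest. Do not disturb the thin bare steel roller or the dispenser bottle.

Things in the scene. Friction and masses are not known exactly. Their poses are not given: they have to be found in the camera images.
- roller_mid (a point): Centre (on the axle, mid-length, 28 mm above the panel) of the loose black rubber roller: 56 mm diameter, 130 mm long plus 12 mm stub axles, 0.3-0.5 kg, lying parallel to the stop line. y is its axle; x, z turn with it (z up at start). Left alone it soon stops rolling. A flat tip pressed lightly on its top and moved across it goes twice as far as the roller rolls; long ways need several strokes.
- stop_line (a point): Middle of the 6 mm black line across the white panel, on its surface, 16 mm above the bench. y along the line, x along the panel (either way), z up. Steel clips 100 mm from the middle at each end stand 10 mm above the panel. The fixed rigid panel, 280 mm along x, 180 mm wide, has 6 mm high end strips. The roller starts 56-120 mm away along +x or -x; both are centred across the width.
- rod_center (a point): Centre of a thin bare steel roller, 24 mm diameter and 100 mm long, lying loose on the bench to one side of the plate, 12 mm above the bench. To be left alone.
- dispenser_mid (a point): Middle of a white square dispenser bottle with a steel pump cap, 58 x 58 mm and 103 mm tall, standing loose on the bench on the other side of the plate; the point is 50 mm above the bench. To be left alone.
Not all that is in view belongs to the job. Leave any blue look-alike of the part that bears roller_mid alone.

How it is judged:
On the way:
1. the roller, lying on the panel, has turned about its axle by 50 degrees or more (it is rolled, not dragged) (angle between roller_mid's own z axis and vertical above 0.87 rad and z of roller_mid in the frame of stop_line below 0.034 m), for 0.1 s.
At the end, for the whole second after the job is handed in: The roller lies at rest on the panel with its axle over the stop line: within 13 mm of the line, within 20 mm of its middle lengthwise, and within 0.2 rad (11 degrees) of parallel to it (x of roller_mid in the frame of stop_line between -0.013 and 0.013 m and y of roller_mid in the frame of stop_line between -0.02 and 0.02 m and z of roller_mid in the frame of stop_line between 0.024 and 0.032 m and angle between the y axis of roller_mid and the y axis of stop_line, either way round below 0.2 rad and linear speed of roller below 0.02 m/s); the robot touches nothing.
It fails at once if the roller is lifted more than 10 mm off the panel (z of roller_mid in the frame of stop_line above 0.038 m).
It fails at once if the thin steel roller is moved by more than 20 mm (distance of rod_center from where it was at the start of the episode above 0.02 m).
It fails at once if the dispenser bottle is moved by more than 20 mm (distance of dispenser_mid from where it was at the start of the episode above 0.02 m).
It also fails if it takes over 42 s, if anything falls off the work surface, if the arm or the gripper's body presses on something with over 40 N, if the wrist force passes 120 N, or if a joint passes its speed limit or range.

## Working session

There is one attempt and no reset: what is moved stays moved. The work goes in short steps, Python scripts to look and compute and a shell command to move; the robot and the scene stay as the last step left them, time stands still between calls to the robot, and variables do not carry over. Pictures are saved under pics/ and viewed, and the job is handed in when it is done.

```bash
ls; mkdir -p pics
python3 - <<'E'
from plant import monitor, viewer
import cv2
for n in ("scene","top"):
    cv2.imwrite(f"pics/{n}0.png",viewer.capture(n)[:,:,::-1])
s=monitor.sense()
for k in s: print(k,s[k])
for n in ("scene","top"): print(viewer.camera_model(n))
E
```

```text
pics
clock 0.1
joint_positions [-1.42208980e+00  3.59435478e-01  1.51133074e+00 -2.35648378e-05
  1.27253994e+00 -1.15095539e-01]
qvel [ 0.00098516 -0.00244077 -0.00255087  0.0005634  -0.00077392  0.00104442]
effort [ 3.43877468e-05 -5.28655171e+01 -2.79349136e+01 -2.24074302e-05
  5.04252021e-03  4.65857113e-05]
eef_pos [ 0.15634473 -0.5786189   0.23053369]
tcp_rot [-3.11260429e+00 -4.12964336e-01  8.05538354e-05]
contact_force [ 0.11667949 -0.24519904  0.03273855]
torque [-0.03045985 -0.0228187  -0.03201737]
grip_width 0.0855927002110238
{'intrinsics': array([[506.50808449,   0.        , 316.13559964],
       [  0.        , 506.50808449, 239.23686676],
       [  0.        ,   0.        ,   1.        ]]), 'rvec': array([ 1.98720201,  0.911212  , -0.47080929]), 'tvec': array([-0.29816132, -0.1457794 ,  1.4468317 ])}
{'intrinsics': array([[506.07117033,   0.        , 311.73330319],
       [  0.        , 506.07117033, 239.37188249],
       [  0.        ,   0.        ,   1.        ]]), 'rvec': array([ 2.19814535, -2.14984553,  0.08811977]), 'tvec': array([-0.00218794,  0.48095161,  1.06982292])}
```

View pics/scene0.png

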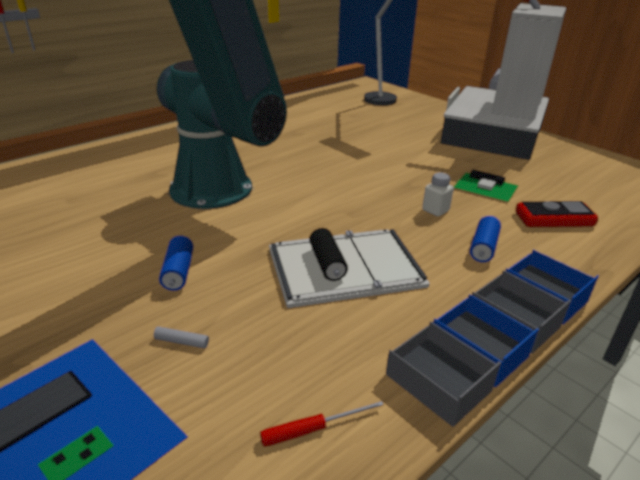

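View pics/top0.png

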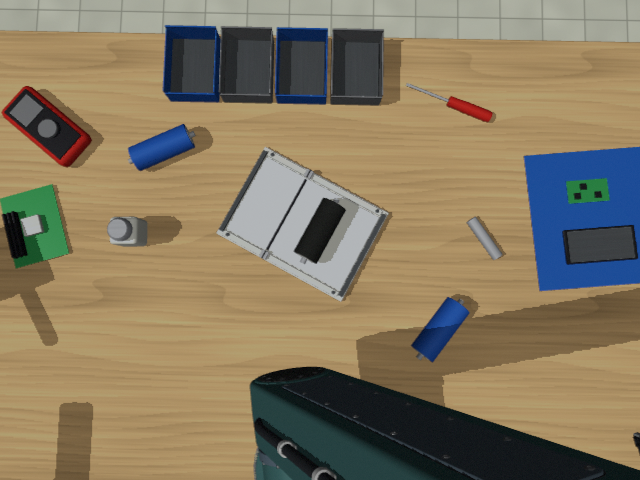

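The black roller is at top pixel (320,231) and the stop line runs from (308,175) to (266,255). The blue look-alikes at (162,147) and (440,328), the steel rod at (485,238) and the bottle at (125,231) must be left alone. The black roller on the white panel is the one to move. Next I'll take a close crop to confirm that.

```bash
cat > h.py <<'E'
import numpy as np, cv2
from plant import monitor, viewer
def unproj(n,uv,z):
    m=viewer.camera_model(n);R=cv2.Rodrigues(np.array(m["rvec"]))[0];t=np.array(m["tvec"])
    uv=np.atleast_2d(uv).astype(float)
    d=np.c_[uv,np.ones(len(uv))]@np.linalg.inv(m["intrinsics"]).T@R
    c=-R.T@t
    return c+d*((z-c[2])/d[:,2])[:,None]
def proj(n,X):
    m=viewer.camera_model(n)
    return cv2.projectPoints(np.atleast_2d(X).astype(float),np.array(m["rvec"]),np.array(m["tvec"]),m["intrinsics"],None)[0][:,0]
E
python3 - <<'E'
import cv2
a=cv2.imread('pics/top0.png')[140:310,210:400]
cv2.imwrite('pics/crop0.png',cv2.resize(a,None,fx=4,fy=3.5 if 0 else 4,interpolation=cv2.INTER_CUBIC)[:600+80][:600])
a=cv2.imread('pics/scene0.png')[220:310,260:435]
cv2.imwrite('pics/crop1.png',cv2.resize(a,None,fx=4.5,fy=4.5,interpolation=cv2.INTER_CUBIC))
E
```

```text
(no output)
```

View pics/crop0.png

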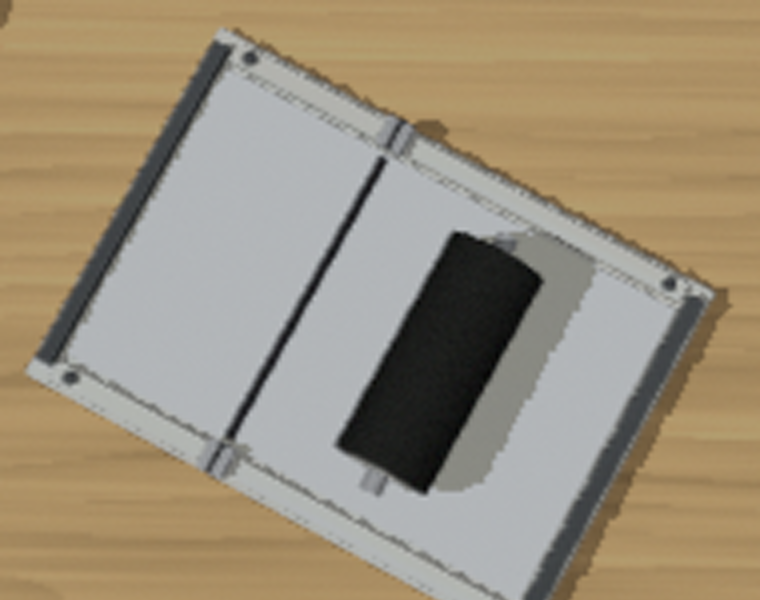

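View pics/crop1.png

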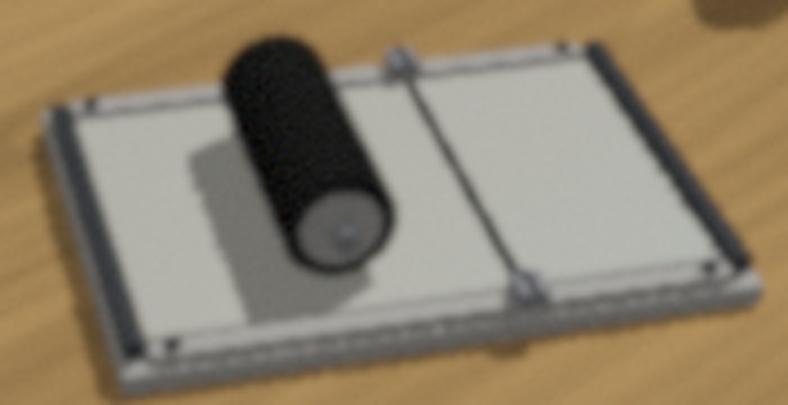

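```bash
cat >> h.py <<'E'
from scipy.optimize import minimize
def cyl(x,y,th,z=0.044):
    a=np.array([-np.sin(th),np.cos(th),0]);b=np.array([np.cos(th),np.sin(th),0])
    p=np.linspace(0,2*np.pi,40)
    return np.concatenate([np.array([x,y,z])+s*.065*a+.028*(np.cos(p)[:,None]*b+np.sin(p)[:,None]*np.array([0,0,1])) for s in(-1,1)])
def fit_roller(img,n,x0,th0,maxv=60,rad=70):
    """img RGB. returns x,y,th,iou"""
    c=proj(n,[*x0,0.044])[0]
    mask=(img.max(2)<maxv).astype(np.uint8)
    yy,xx=np.mgrid[:480,:640];mask[(xx-c[0])**2+(yy-c[1])**2>rad**2]=0
    k,l,st,_=cv2.connectedComponentsWithStats(mask)
    i=1+np.argmax(st[1:,4]);mask=(l==i).astype(np.uint8)
    def cost(p):
        h=cv2.convexHull(proj(n,cyl(*p)).astype(np.float32))
        m=np.zeros((480,640),np.uint8);cv2.fillPoly(m,[np.round(h*16).astype(np.int32)],1,shift=4)
        return -(m&mask).sum()/(m|mask).sum()
    r=minimize(cost,[*x0,th0],method='Nelder-Mead',options=dict(initial_simplex=np.array([[0,0,0],[.02,0,0],[0,.02,0],[0,0,.15]])+[*x0,th0],xatol=1e-4))
    return r.x,-r.fun
E
python3 - <<'E'
from h import *
f=lambda a:(np.array(a)+.5)/4-.5+[210,140]
L=unproj('top',[f((383,158)),f((231,440))],.016);print(L,L.mean(0),np.linalg.norm(L[1]-L[0]))
corn=unproj('top',[f((222,30)),f((30,367)),f((715,290))],.016);print(corn,np.linalg.norm(corn[0]-corn[1]),np.linalg.norm(corn[0]-corn[2]))
cl=unproj('top',[f((398,137)),f((219,458))],.021);print('clips',cl,cl.mean(0),np.linalg.norm(cl[0]-cl[1]))
d=L[0]-L[1];print('line dir deg',np.degrees(np.arctan2(d[1],d[0])))
d=cl[0]-cl[1];print('clip dir deg',np.degrees(np.arctan2(d[1],d[0])))
print('rod',unproj('top',[485,238],.012),'bottle',unproj('top',[122,231],.1))
im=cv2.imread('pics/top0.png')[:,:,::-1]
x0=unproj('top',[320,231],.044)[0,:2]
for th in(0,.5,-.5):print(fit_roller(im,'top',x0,th+np.arctan2(d[1],d[0])-np.pi/2))
# scene check
im=cv2.imread('pics/scene0.png')[:,:,::-1]
g=lambda a:(np.array(a)+.5)/4.5-.5+[260,220]
S=unproj('scene',[g((410,85)),g((517,272))],.016);print('scene line',S,S.mean(0))
for th in (-.5,):print(fit_roller(im,'scene',x0,th,50,60))
E
```

```text
[[0.6132891  0.02540696 0.016     ]
 [0.45695257 0.10392201 0.016     ]] [0.53512084 0.06466448 0.016     ] 0.17494491911670831
[[ 0.68281786  0.11566812  0.016     ]
 [ 0.49420966  0.21418445  0.016     ]
 [ 0.54441109 -0.15669172  0.016     ]] 0.212787494388644 0.30550992742982613
clips [[0.62402904 0.017395   0.021     ]
 [0.44679234 0.10961261 0.021     ]] [0.53541069 0.06350381 0.021     ] 0.19979222236911942
line dir deg -26.66663812796933
clip dir deg -27.488305066417908
rod [[ 0.4929169  -0.36725284  0.012     ]] bottle [[0.48247285 0.38867796 0.1       ]]
(array([ 0.53848574,  0.07053589, -2.53944664]), np.float64(-0.0))
(array([ 0.44367092,  0.08238774, -1.28389109]), np.float64(-0.0))
(array([ 0.57700426,  0.06460997, -3.55055776]), np.float64(-0.0))
scene line [[0.45991137 0.10248503 0.016     ]
 [0.60793899 0.02743193 0.016     ]] [0.53392518 0.06495848 0.016     ]
(array([ 0.59700426, -0.16872337,  0.1       ]), np.float64(-0.0))h.py:27: RuntimeWarning: overflow encountered in scalar negative
  return -(m&mask).sum()/(m|mask).sum()
```

```bash
sed -i 's/return -(m&mask).sum()/return -1.0*(m\&mask).sum()/' h.py
cat >> h.py <<'E'
LC=np.array([.5351,.0643]);LA=np.radians(-27.0)   # line centre, line direction
def inline(p):
    y=np.array([np.cos(LA),np.sin(LA)]);x=np.array([y[1],-y[0]])  # x toward roller start (-y side)
    return (np.array(p[:2])-LC)@x,(np.array(p[:2])-LC)@y
E
python3 - <<'E'
from h import *
x0=unproj('top',[320,231],.044)[0,:2]
th0=LA-np.pi/2
for n,mv,r in(('top',60,60),('scene',70,50)):
    im=cv2.imread(f'pics/{n}0.png')[:,:,::-1]
    p,i=fit_roller(im,n,x0,th0,mv,r);print(n,p,i,np.degrees(p[2]+np.pi/2),inline(p))
E
```

```text
top [ 0.49725089 -0.00904335 -2.04149974] 0.9121071012805588 -26.969318983814443 (np.float64(0.08253254008146864), np.float64(-0.00042662333768255775))
scene [ 0.49426571 -0.00674173 -2.071308  ] 0.7021121631463948 -28.67720637670494 (np.float64(0.08183702553322608), np.float64(-0.00413134609563893))
```

```bash
python3 -m pendant '[[0.0587,-0.0565,0,0,0,0],[0.0587,-0.0565,0,0,0,0],[0.0587,-0.0565,0,0,0,0],[0.0587,-0.0565,0,0,0,0],[0.0587,-0.0565,0,0,0,0],[0.0587,-0.0565,0,0,0,0],[0.0587,-0.0565,0,0,0,0],[0.0587,-0.0565,0,0,0,0]]' 0 40
python3 -m pendant '[[0.0587,-0.0565,0,0,0,0],[0.0587,-0.0565,0,0,0,0],[0.0587,-0.0565,0,0,0,0],[0.0587,-0.0565,0,0,0,0],[0.0587,-0.0565,0,0,0,0],[0.0587,-0.0565,0,0,0,0],[0.0587,-0.0565,0,0,0,0],[0.0587,-0.0565,0,0,0,0]]'
python3 -m pendant '[[0,0,0.03,0,0,0.09],[0,0,0.03,0,0,0.09],[0,0,0.03,0,0,0.09],[0,0,0.03,0,0,0.09],[0,0,0.03,0,0,0.09],[0,0,0,0,0,0.018],[0,0,0,0,0,0],[0,0,0,0,0,0]]'
python3 - <<'E'
from h import *
from scipy.spatial.transform import Rotation as R
s=monitor.sense();print(s['clock'],s['eef_pos'],s['contact_force'],s['joint_positions'],s['grip_width']);print(R.from_rotvec(s['tcp_rot']).as_matrix().round(3))
cv2.imwrite('pics/w1.png',viewer.capture('wrist')[:,:,::-1])
E
```

```text
clock: 0.9
eef_pos: [0.3246, -0.2981, 0.2311]
tcp_rot: [-3.114, -0.412, 0.0]
contact_force: [1.2, 0.4, -0.4]
grip_width: -0.0
clock: 1.7
eef_pos: [0.4923, -0.0187, 0.2311]
tcp_rot: [-3.114, -0.414, 0.001]
contact_force: [0.1, -0.4, 0.3]
grip_width: -0.0003
clock: 2.5
eef_pos: [0.4924, -0.0205, 0.157]
tcp_rot: [-3.056, 0.729, -0.002]
contact_force: [0.2, -0.5, -1.3]
grip_width: 0.0
2.5 [ 0.49244631 -0.02049104  0.1570059 ] [ 0.17492764 -0.54291672 -1.34132231] [-1.81941081e-01  2.92568714e-01  1.82705761e+00  1.57028208e-04
  1.02091784e+00  1.85747038e+00] 1.5250629919119036e-05
[[ 0.892 -0.452  0.001]
 [-0.452 -0.892 -0.   ]
 [ 0.001 -0.    -1.   ]]
```

View pics/w1.png

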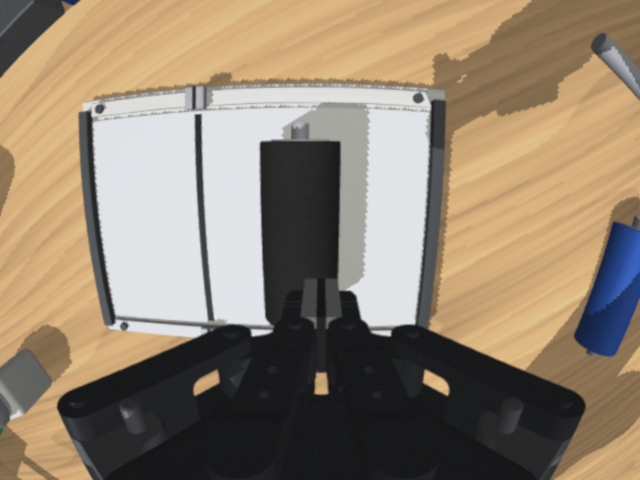

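Run:
```python
from h import *
from scipy.spatial.transform import Rotation as R
m=viewer.camera_model('wrist');s=monitor.sense();K=m['intrinsics'];Rc=cv2.Rodrigues(np.array(m['rvec']))[0]
T=R.from_rotvec(s['tcp_rot']).as_matrix()
def pj(X):
    c=Rc@X+m['tvec'];r=np.hypot(c[0],c[1]);a=np.arctan2(r,c[2]);return K[0,0]*a*c[:2]/r+K[:2,2],np.linalg.norm(c)
for o in([0,0,0],[0,.01,0],[0,-.01,0],[.011,0,0],[-.011,0,0],[0,.01,-.019],[0,-.01,-.019],[-.011,.01,-.019]):print(o,pj(s['eef_pos']+T@np.array(o)))
a=cv2.imread('pics/w1.png')[230:350,240:400];cv2.imwrite('pics/w1c.png',cv2.resize(a,None,fx=5,fy=5,interpolation=cv2.INTER_CUBIC))
```

```text
[0, 0, 0] (array([322.46794071, 295.08579293]), np.float64(0.15695145388171103))
[0, 0.01, 0] (array([346.20955482, 295.03028022]), np.float64(0.15730821387696572))
[0, -0.01, 0] (array([298.71487742, 294.98083845]), np.float64(0.15723117883551124))
[0.011, 0, 0] (array([322.53944558, 270.6776967 ]), np.float64(0.15275286556670173))
[-0.011, 0, 0] (array([322.39556387, 318.12867267]), np.float64(0.1617902339831637))
[0, 0.01, -0.019] (array([349.34453724, 315.76607597]), np.float64(0.14025504037009928))
[0, -0.01, -0.019] (array([295.87591819, 315.72080141]), np.float64(0.14016863341725747))
[-0.011, 0.01, -0.019] (array([348.40728427, 340.71005431]), np.float64(0.14564957015371582))
```

View pics/w1c.png

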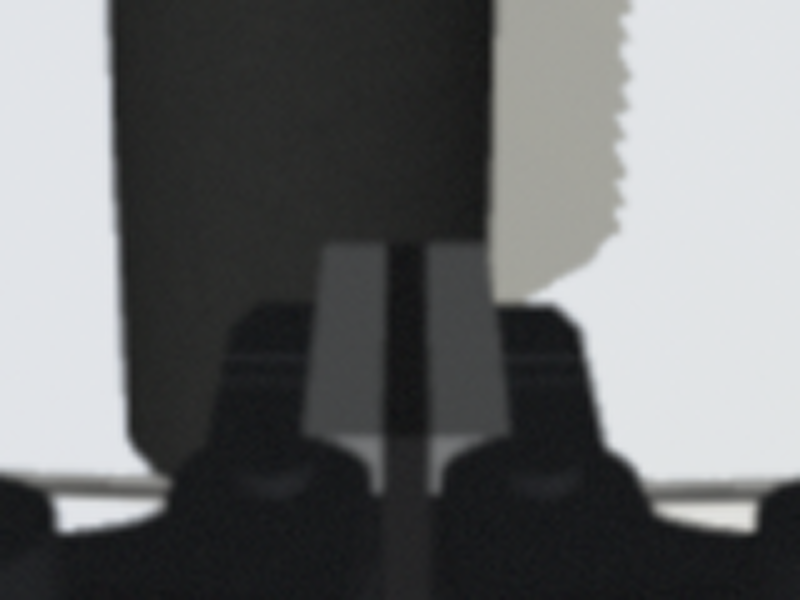

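The wrist view shows the roller parallel to the line and the tool aligned with it. The shut tip measures about 14 mm across the jaws and 22 mm the other way. I'll turn the tool 90° so the long side runs in the rolling direction.

```bash
python3 -m pendant '[[0,0,0,0,0,-0.091],[0,0,0,0,0,-0.091],[0,0,0,0,0,-0.091],[0,0,0,0,0,-0.091],[0,0,0,0,0,-0.091],[0,0,0,0,0,-0.091],[0,0,0,0,0,-0.091],[0,0,0,0,0,-0.091]]'
python3 -m pendant '[[0,0,0,0,0,-0.091],[0,0,0,0,0,-0.091],[0,0,0,0,0,-0.090],[0.008,0,0.035,0,0,0],[0,0,0.04,0,0,0],[0,0,0.04,0,0,0],[0,0,0.04,0,0,0],[0,0,0,0,0,0]]'
python3 - <<'E'
from h import *
from scipy.spatial.transform import Rotation as R
s=monitor.sense();print(s['clock'],s['eef_pos'],s['contact_force'],s['joint_positions'],inline(s['eef_pos']));print(R.from_rotvec(s['tcp_rot']).as_matrix().round(3))
E
```

```text
clock: 3.35
eef_pos: [0.4925, -0.0205, 0.1572]
tcp_rot: [2.961, 1.047, 0.002]
contact_force: [-0.3, -0.9, -0.3]
grip_width: 0.0
clock: 4.15
eef_pos: [0.4924, -0.0166, 0.0775]
tcp_rot: [-2.676, -1.642, 0.004]
contact_force: [-0.8, -0.0, 0.3]
grip_width: -0.0
4.15 [ 0.49242022 -0.01662944  0.07751905] [-0.83733851 -0.00951425  0.30870571] [-1.74139474e-01  4.13484447e-01  1.89999959e+00  1.42103143e-04
  8.31389927e-01  2.95817158e-01] (np.float64(0.0914848726032798), np.float64(-0.0012867644605636232))
[[ 0.453  0.892 -0.003]
 [ 0.892 -0.453  0.001]
 [-0.001 -0.003 -1.   ]]
```

```bash
python3 -m pendant '[[0,0,0.004,0,0,0],[0,0,0.002,0,0,0],[0,0,0.002,0,0,0],[0,0,0.002,0,0,0],[0,0,0.001,0,0,0],[0,0,0.001,0,0,0],[0,0,0,0,0,0],[0,0,0,0,0,0]]'
```

```text
clock: 4.95
eef_pos: [0.4937, -0.0168, 0.0728]
tcp_rot: [-2.679, -1.641, -0.0]
contact_force: [1.0, -0.8, 0.2]
grip_width: -0.0001
```

```bash
python3 -m pendant '[[0,0,0.001,0,0,0],[0,0,0.001,0,0,0],[0,0,0,0,0,0],[0,0,0,0,0,0],[0,0,0,0,0,0],[0,0,0,0,0,0],[0,0,0,0,0,0],[0,0,0,0,0,0]]'
python3 - <<'E'
from h import *
for i in range(3):
    s=monitor.sense();print(s['eef_pos'],s['contact_force']);viewer.capture('top')
E
```

```text
clock: 5.75
eef_pos: [0.4938, -0.0168, 0.0718]
tcp_rot: [-2.679, -1.641, -0.0]
contact_force: [0.4, -0.4, 0.5]
grip_width: 0.0001
[ 0.493758   -0.01682107  0.07180329] [ 0.3585601  -0.42663769  0.52532262]
[ 0.49376344 -0.01681738  0.07181951] [-0.46485694 -0.36620934  0.31210946]
[ 0.49376283 -0.01681798  0.07181293] [-0.79073951 -0.13227616 -0.32116867]
```

```bash
python3 -m pendant '[[0,0,0.001,0,0,0],[0,0,0.001,0,0,0],[0,0,0,0,0,0],[0,0,0,0,0,0],[0,0,0,0,0,0],[0,0,0,0,0,0],[0,0,0,0,0,0],[0,0,0,0,0,0]]'
python3 - <<'E'
from h import *
for i in range(2):
    s=monitor.sense();print(s['eef_pos'],s['contact_force']);viewer.capture('top')
E
```

```text
clock: 6.7
eef_pos: [0.4939, -0.0168, 0.0715]
tcp_rot: [2.678, 1.641, 0.001]
contact_force: [-2.5, 0.2, 8.8]
grip_width: -0.0
[ 0.49386989 -0.01680663  0.07148376] [-2.53589704  0.18783181  8.83569983]
[ 0.49389092 -0.01682219  0.07149296] [-2.24820079  0.2142616   9.32288705]
```

```bash
python3 -m pendant '[[0.004,0,0,0,0,0],[0.006,0,0,0,0,0],[0.006,0,0,0,0,0],[0.006,0,0,0,0,0],[0.006,0,0,0,0,0],[0.004,0,0,0,0,0],[0,0,0,0,0,0],[0,0,0,0,0,0]]'
cat > look.py <<'E'
from h import *
import sys
s=monitor.sense();print(round(s['clock'],2),s['eef_pos'].round(4) if hasattr(s['eef_pos'],'round') else s['eef_pos'],np.round(s['contact_force'],1),'tip inline mm',np.round(np.array(inline(s['eef_pos']))*1e3,1))
im=viewer.capture('wrist' if len(sys.argv)>2 else 'top');cv2.imwrite(f'pics/{sys.argv[1]}.png',im[:,:,::-1])
im2=viewer.capture('scene');cv2.imwrite(f'pics/{sys.argv[1]}s.png',im2[150:350,200:480,::-1].repeat(2,0).repeat(2,1))
cv2.imwrite(f'pics/{sys.argv[1]}c.png',cv2.resize(im[140:290,210:400,::-1],None,fx=4,fy=4))
E
python3 look.py a1
```

```text
clock: 7.6
eef_pos: [0.5014, -0.0023, 0.0718]
tcp_rot: [2.679, 1.641, 0.002]
contact_force: [-2.6, 1.9, 11.8]
grip_width: 0.0001
7.6 [ 0.5014 -0.0023  0.0718] [-2.6  1.9 11.8] tip inline mm [74.6  0.2]
```

View pics/a1s.png

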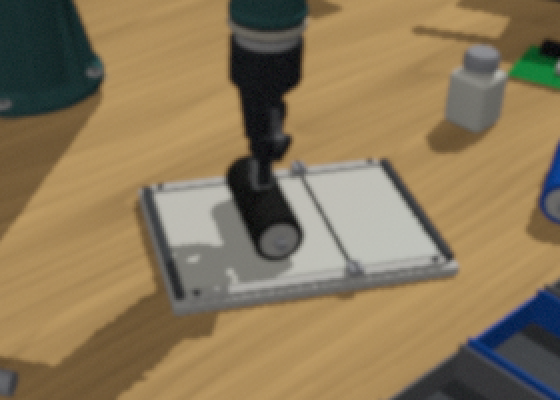

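View pics/a1c.png

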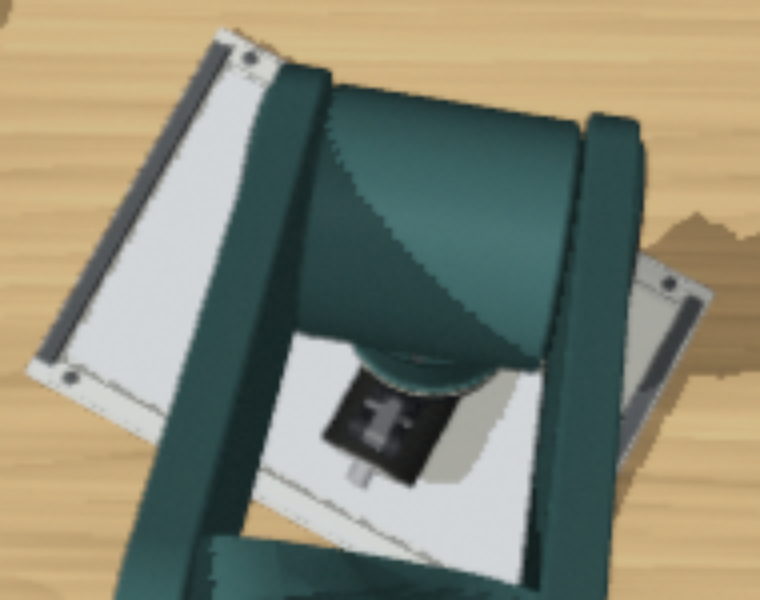

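The roller moved about 8 mm for a 16 mm tip stroke, so it is rolling. I'll finish this stroke and start the next.

```bash
python3 -m pendant '[[0.004,0,0,0,0,0],[0.006,0,0,0,0,0],[0.006,0,0,0,0,0],[0.006,0,0,0,0,0],[0.006,0,0,0,0,0],[0.004,0,0,0,0,0],[0,0,0,0,0,0],[0,0,0,0,0,0]]'
python3 -m pendant '[[0,0,-0.008,0,0,0],[0,0,-0.012,0,0,0],[-0.017,0,0,0,0,0],[-0.017,0,0,0,0,0],[0,0,0.008,0,0,0],[0,0,0.006,0,0,0],[0,0,0.004,0,0,0],[0,0,0.002,0,0,0]]'
python3 look.py a2 w
```

```text
clock: 8.5
eef_pos: [0.5088, 0.012, 0.0718]
tcp_rot: [2.678, 1.641, 0.002]
contact_force: [-2.5, 1.0, 11.6]
grip_width: 0.0003
clock: 9.3
eef_pos: [0.5004, -0.0034, 0.071]
tcp_rot: [-2.678, -1.641, 0.001]
contact_force: [-3.5, -0.1, 17.2]
grip_width: -0.0003
9.3 [ 0.5004 -0.0034  0.071 ] [-3.5 -0.1 17.2] tip inline mm [76.1 -0.1]
```

View pics/a2.png

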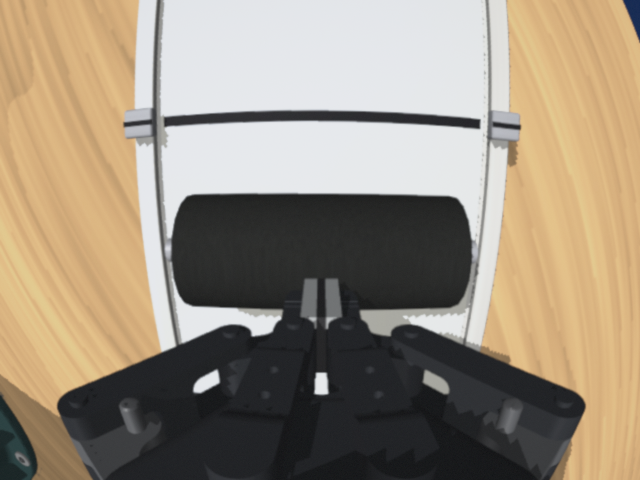

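The roller is still parallel to the line and centred. On to stroke 2.

```bash
python3 -m pendant '[[0.004,0,-0.0006,0,0,0],[0.01,0,0,0,0,0],[0.012,0,0,0,0,0],[0.012,0,0,0,0,0],[0.012,0,0,0,0,0],[0.012,0,0,0,0,0],[0.006,0,0,0,0,0],[0,0,0,0,0,0]]'
python3 -m pendant '[[0,0,-0.008,0,0,0],[0,0,-0.012,0,0,0],[-0.017,0,0,0,0,0],[-0.017,0,0,0,0,0],[0,0,0.008,0,0,0],[0,0,0.006,0,0,0],[0,0,0.004,0,0,0],[0,0,0.002,0,0,0]]'
python3 look.py a3 w
```

```text
clock: 10.2
eef_pos: [0.5164, 0.0277, 0.0718]
tcp_rot: [-2.678, -1.642, -0.001]
contact_force: [-1.8, 1.5, 11.3]
grip_width: 0.0001
clock: 11.0
eef_pos: [0.5082, 0.0117, 0.0711]
tcp_rot: [-2.678, -1.641, 0.001]
contact_force: [-2.7, -0.0, 12.6]
grip_width: -0.0001
11.0 [0.5082 0.0117 0.0711] [-2.7 -0.  12.6] tip inline mm [59.1 -0.1]
```

View pics/a3.png

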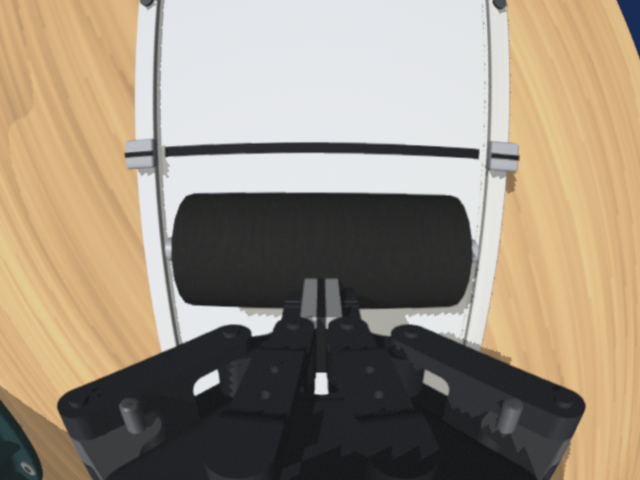

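View pics/a3s.png

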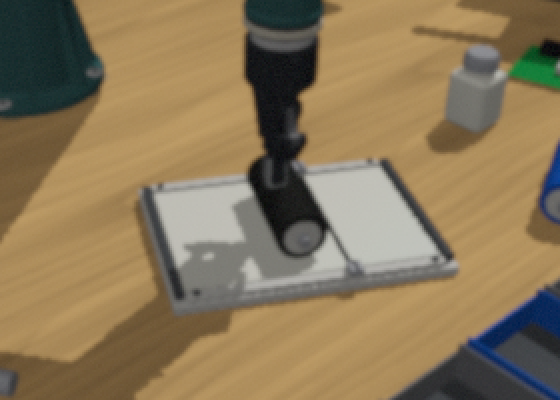

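The roller again moved 17 mm and sits in the same place relative to the tip. Two more cycles will leave a short final stroke.

```bash
python3 -m pendant '[[0.004,0,-0.0006,0,0,0],[0.01,0,0,0,0,0],[0.012,0,0,0,0,0],[0.012,0,0,0,0,0],[0.012,0,0,0,0,0],[0.012,0,0,0,0,0],[0.006,0,0,0,0,0],[0,0,0,0,0,0]]'
python3 -m pendant '[[0,0,-0.008,0,0,0],[0,0,-0.012,0,0,0],[-0.017,0,0,0,0,0],[-0.017,0,0,0,0,0],[0,0,0.008,0,0,0],[0,0,0.006,0,0,0],[0,0,0.004,0,0,0],[0,0,0.002,0,0,0]]'
python3 -m pendant '[[0.004,0,-0.0006,0,0,0],[0.01,0,0,0,0,0],[0.012,0,0,0,0,0],[0.012,0,0,0,0,0],[0.012,0,0,0,0,0],[0.012,0,0,0,0,0],[0.006,0,0,0,0,0],[0,0,0,0,0,0]]'
python3 -m pendant '[[0,0,-0.008,0,0,0],[0,0,-0.012,0,0,0],[-0.017,0,0,0,0,0],[-0.017,0,0,0,0,0],[0,0,0.008,0,0,0],[0,0,0.006,0,0,0],[0,0,0.004,0,0,0],[0,0,0.002,0,0,0]]'
python3 look.py a4 w
```

```text
clock: 11.9
eef_pos: [0.5242, 0.0428, 0.0719]
tcp_rot: [-2.678, -1.642, -0.001]
contact_force: [-1.4, 1.2, 7.2]
grip_width: -0.0001
clock: 12.7
eef_pos: [0.5159, 0.0269, 0.0711]
tcp_rot: [-2.678, -1.641, 0.001]
contact_force: [-2.5, 0.0, 7.5]
grip_width: 0.0002
clock: 13.5
eef_pos: [0.532, 0.058, 0.072]
tcp_rot: [2.678, 1.642, 0.001]
contact_force: [-1.6, 0.9, 5.7]
grip_width: 0.0002
clock: 14.3
eef_pos: [0.5235, 0.042, 0.0713]
tcp_rot: [-2.678, -1.641, 0.001]
contact_force: [0.0, -0.6, 1.8]
grip_width: 0.0003
14.3 [0.5235 0.042  0.0713] [ 0.  -0.6  1.8] tip inline mm [25.1 -0.2]
```

View pics/a4.png

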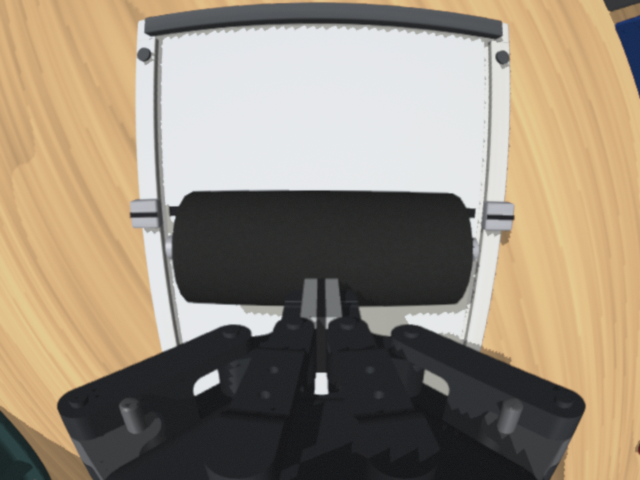

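View pics/a4s.png

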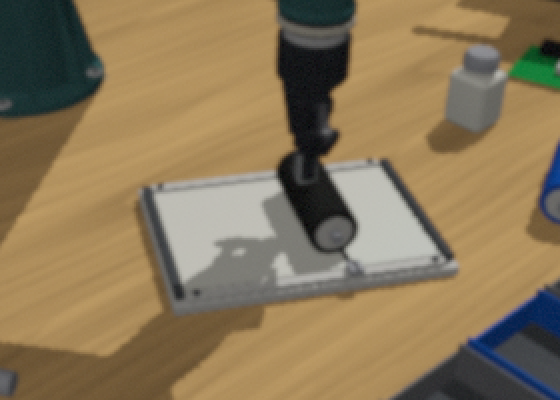

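```bash
python3 -m pendant '[[0.004,0,0.0006,0,0,0],[0.01,0,0,0,0,0],[0.012,0,0,0,0,0],[0.012,0,0,0,0,0],[0.01,0,0,0,0,0],[0.008,0,0,0,0,0],[0.005,0,0,0,0,0],[0,0,0,0,0,0]]'
python3 -m pendant '[[0,0,-0.004,0,0,0],[0,0,-0.02,0,0,0],[0,0,-0.06,0,0,0],[0,0,-0.08,0,0,0],[0,0,-0.08,0,0,0],[0,0,0,0,0,0],[0,0,0,0,0,0],[0,0,0,0,0,0]]'
python3 look.py a5 w
```

```text
clock: 15.2
eef_pos: [0.5381, 0.07, 0.0719]
tcp_rot: [-2.678, -1.642, -0.002]
contact_force: [-0.9, 0.1, 5.3]
grip_width: 0.0001
clock: 16.0
eef_pos: [0.5366, 0.0691, 0.1927]
tcp_rot: [-2.678, -1.641, 0.002]
contact_force: [-0.4, 0.2, 0.2]
grip_width: 0.0
16.0 [0.5366 0.0691 0.1927] [-0.4  0.2  0.2] tip inline mm [-5.  -0.9]
```

View pics/a5.png

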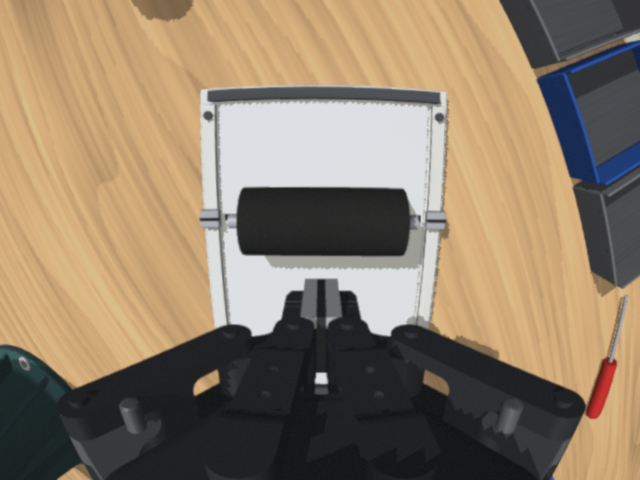

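View pics/a5s.png

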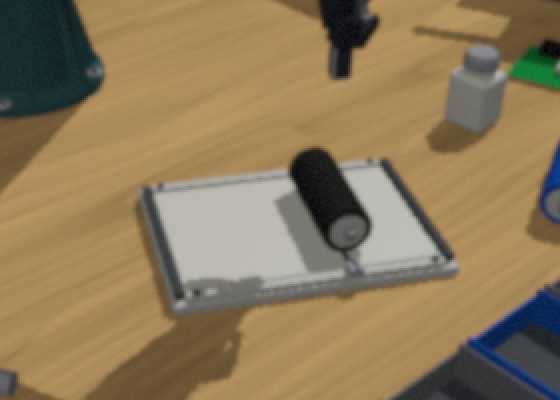

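```bash
python3 -m pendant '[[-0.08,0.02,0,0,0,0],[-0.08,0.02,0,0,0,0],[-0.08,0.02,0,0,0,0],[-0.08,0.02,0,0,0,0],[-0.08,0.02,0,0,0,0],[-0.08,0.02,0,0,0,0],[-0.08,0.02,0,0,0,0],[0,0,0,0,0,0]]'
python3 look.py a6
python3 - <<'E'
from h import *
for n,mv,r in(('top',60,50),('scene',70,42)):
    im=viewer.capture(n)
    p,i=fit_roller(im,n,LC,LA-np.pi/2,mv,r);print(n,p,i,np.degrees(p[2]+np.pi/2),inline(p))
E
```

```text
clock: 16.9
eef_pos: [0.4717, -0.2165, 0.1924]
tcp_rot: [2.682, 1.635, -0.003]
contact_force: [1.6, 0.4, -0.1]
grip_width: -0.0003
16.9 [ 0.4717 -0.2165  0.1924] [ 1.6  0.4 -0.1] tip inline mm [279.   70.9]
top [ 0.53843569  0.06738984 -2.0117409 ] 0.8941244909831297 -25.264263322367274 (np.float64(-0.0042674416799818645), np.float64(0.0015693659070847928))
scene [ 0.53480932  0.06563276 -2.07660093] 0.7089829250185598 -28.98046880905189 (np.float64(-0.0010555376611169505), np.float64(-0.0008640570758468961))
```

View pics/a6.png

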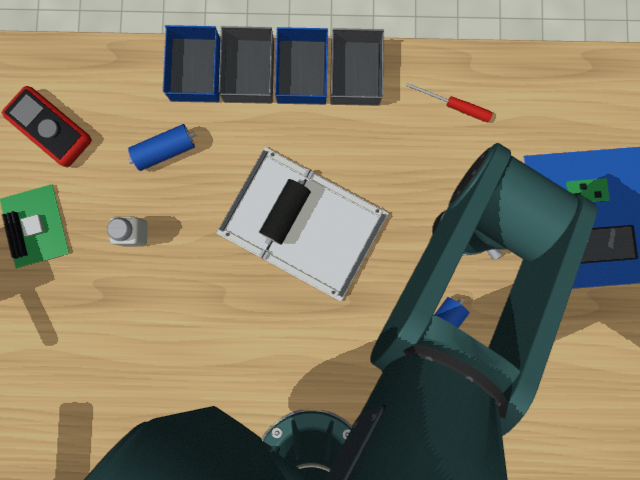

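```bash
python3 -c "
from plant import job
print(job.sign_off())"
```

```text
the job is handed in; nothing more can be done
None
```

The roller now rests over the stop line between the two clips, and the job is handed in at about 17 s of the 42 s allowed. Sign-off reports no verdict, so the result rests on my own checks.

**What I did:** I shut the gripper and stroked the top of the black roller five times, about 34 mm of tip travel per stroke. The tip pressed with roughly 2–17 N. The roller went about 82 mm along the panel. At 28 mm radius that is roughly 165 degrees of turning if it did not slip. I worked the turning out from the travel and did not measure it. The roller moved half as far as the tip on each stroke, as it should when rolling. It was not lifted.

**Last checks:**

| Check | Top view | Scene view | Limit |
|---|---|---|---|
| Distance from the line | 4 mm | 1 mm | 13 mm |
| Off-centre along the line | 1.6 mm | 0.9 mm | 20 mm |
| Out of parallel | about 1.7° | about 2° the other way | 11° |

- **Disagreement:** the two views differ by about 3 mm and 4 degrees. The scene fit was weak (overlap 0.71, against 0.89 from the top), but both are well inside the limits. The wrist picture shows the stub axles lined up with the clips.
- **At rest and clear:** I did not measure the roller's speed. The arm was backed about 0.28 m away at 0.19 m height, touching nothing.
- **Rod and bottle:** the bottle stands where it did at the start. The steel rod was partly hidden by the arm in the last top view, but the tool only passed near it at 0.19 m or higher.

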